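Back the curing turntable off one notch

ROBOT

A 6-joint arm with a two-finger parallel gripper is mounted at the origin on the work surface. World frame = base frame: x ahead of the robot, y to its left, z up, the work surface at z = 0. Lengths are in mm, angles in rad, forces in N, time in s.
With the tool pointing down it reaches from about 300 to 775 mm from the base axis. Payload 14.6 kg.
Tool frame: the origin (TCP) lies between the finger pads; the fingertips stand 25 mm ahead of it and the grasp point (between the pads) lies 6 mm ahead of it; z points along the fingers, y is the line along which they close (so a half turn about z gives the same grasp; the last joint's range is limited). The gripper opens to 94 mm and grips with 3 to 60 N. Pads are 16 mm wide; open, the fingers measure 119 mm over their backs; the gripper's body (75 mm by 177 mm) begins 78 mm behind the grasp point.
Start: joints at [-1.226, 0.3, 1.521, -0, 1.321, -0.067], TCP at [220.135, -504.014, 230.446] pointing down, gripper open.
Joint ranges: [-3.03, 3.03], [-0.79, 2.21], [0.23, 2.52], [-1.04, 4.18], [0, 3.07], [-2.55, 2.55]. Speed limits (rad/s): [2.22, 2.22, 2.57, 3.14, 3.14, 3.14].

INTERFACE

Orientations are given as [roll, pitch, yaw] about the fixed x, y, z axes, in that order (R = Rz(yaw) Ry(pitch) Rx(roll)).
In Python, from cell import manip gives the robot as it stands. The module is installed in compiled form; this text tells all that it offers.
- The arm moves only by the tool step_arm, never from a script. Its argument "series" is one flat list of numbers, 5 for each row, row after row: the shift along the world's x, y, z in mm, then the turn about the world's z in rad, then the closure, from 0 (fully open) to 1 (shut). In form: [dx, dy, dz, spin, jaw, dx, dy, dz, spin, jaw, ...]. A call has 1 to 20 rows; each row shifts and turns the commanded pose from where the row before left it; what a row does not reach is not made up. A row lasts 1/8 s, in which the tool goes at most 62.5 mm and 10.7 degrees, less where a joint would pass 70% of its speed; a pose out of reach is approached as far as the arm can. A call is refused whole if a number of a shift passes 62.5 or a number of a turn 0.188, either way. A call with a gripper value outside its range is refused whole. The fingers move at their own pace and stop on an object; "squeeze" is the grip in N (left out, the last holds). Time passes only in rows, so rows that do not move let the fingers close. It gives the time, the measured TCP pose, the force, the opening and the grip force at its end, in the units of the state.
- manip.read_state(): the state, without advancing time (a new reading comes with each control period).
- manip.camera(name): name is "side" or "top"; returns (picture, depth): 400x640x3 uint8, blue, green, red; 400x640 float32, mm along the optical axis (not along the pixel's ray), 0 where there is no reading.
- manip.camera_info(name): a dict with "fovy" (degrees; the focal length in pixels is half the picture's height over the tangent of half this angle, whatever the lens; pixels are square), "cx", "cy" (the principal point, pixels), "eye" and "orientation" of the camera in the world. Camera axes: x right, y down, z forward; pixel columns grow to the right and rows downward; lengths in mm; the calibration is good to about 2 mm. A picture is of the moment at which its call begins. camera_info takes no time and is no camera call.
- manip.sign_off(): hands the job in; it is judged then, once.
The state is a dict: "clock": time; "joints": joint angles; "qd": joint speeds; "effort": joint torques, N m; "eef_pos": TCP position; "eef_rot": TCP orientation; "wrist_force": force on the tool from outside, world axes, zero at the start; "moment": the same for the moment, N m; "finger_gap": finger opening in mm; "finger_force": force on a finger pad.
Only numpy, scipy, OpenCV 4.12 (cv2) and the standard library are available. Lean on these libraries where they do the work, as an engineer would, in place of code of your own. Each camera call takes 0.05 s, during which the arm holds its last target. There are 200 camera calls.

TASK

The curing turntable went one notch too far: with a fingertip flip its orange pawl up well clear of the teeth, push one of the blue pegs to turn the wheel back exactly one notch (counter-clockwise seen from above), then push the pawl down again until it sits fully in the new notch. The wheel must not be turned clockwise past its present notch. Only push: pick nothing up, keep the grey bust untouched and standing on the wheel as it rides round, and leave the bottle, jar and scraper where they are.

Things in the scene. Friction and masses are not known exactly. Their poses are not given: they have to be found in the camera images.
- turntable: Fixed grey base of the indexing turntable, 200 x 200 x 30 mm high, with an 80 mm wide tongue reaching 170 mm from the wheel axis on its +y side, where the pawl is mounted. Origin on the wheel's axis at table height; z up. Seen from the origin, the pawl lies along +y. An orange strip marks the -y side.
- wheel_centre (a point): Centre of the wheel's upper face, 46 mm above the table; the bust stands here.
- wheel (a joint): Angle of the white wheel (208 mm diameter, vertical axis), rad. About 0 at the start; grows counter-clockwise seen from above, which is the backward direction that the pawl blocks while it is down. 12 steel saw teeth 14 mm high stand on the rim (83 to 101 mm from the axis), so one notch is 0.524 rad (30 degrees). The pawl's nose drops fully in when the wheel is within about 0.09 rad of 0 or 0.524. Friction (about 0.12 N m, 2 N at a peg) keeps it where it is left.
- peg_a (a point): Top centre of blue push peg a on the wheel: upright, 12 mm diameter, 40 mm tall above the wheel's upper face (top 86 mm above the table), 68 mm from the axis. With the wheel at 0 it stands at 45 degrees from the base's +x axis (counter-clockwise); it turns with the wheel.
- peg_b (a point): Top centre of blue push peg b on the wheel: upright, 12 mm diameter, 40 mm tall above the wheel's upper face (top 86 mm above the table), 68 mm from the axis. With the wheel at 0 it stands at 135 degrees from the base's +x axis (counter-clockwise); it turns with the wheel.
- peg_c (a point): Top centre of blue push peg c on the wheel: upright, 12 mm diameter, 40 mm tall above the wheel's upper face (top 86 mm above the table), 68 mm from the axis. With the wheel at 0 it stands at 225 degrees from the base's +x axis (counter-clockwise); it turns with the wheel.
- peg_d (a point): Top centre of blue push peg d on the wheel: upright, 12 mm diameter, 40 mm tall above the wheel's upper face (top 86 mm above the table), 68 mm from the axis. With the wheel at 0 it stands at 315 degrees from the base's +x axis (counter-clockwise); it turns with the wheel.
- pawl (a joint): Angle of the orange pawl about its level hinge, rad: 0 = fully down in a notch, 0.75 = stop, fully raised; nose clear of the teeth above about 0.35. Pushing the tab outward (base +y, away from the wheel) raises it; pushing the tab back towards the wheel, or pressing down on the arm, lowers it. Stiff hinge (0.13 N m, 3 to 5 N at the tab): stays where it is left.
- pawl_hinge (a point): Middle of the pawl's hinge line (parallel to the base's x), on the base: 140 mm from the wheel axis along the base's +y, 70 mm above the table. Aluminium cheeks either side (outer faces 60 mm apart) rise to 80 mm above the table. The pawl's arm runs from here towards the wheel, its top 80 mm above the table when down; the 8 mm wide nose hangs from it 40 to 56 mm from the hinge.
- pawl_tab (a point): Middle of the free top edge of the pawl's finger tab: an orange plate 38 mm wide (along the base's x), 6 mm thick, 65 mm long from the hinge line. With the pawl down it leans 0.3 rad towards the wheel (top 19 mm nearer the wheel than the hinge, 132 mm above the table); with the pawl at 0.6 it leans 0.3 rad outward.
- bust: Grey printed bust, 62 mm tall, round foot 42 mm diameter, loose on the wheel's centre, 60 g. Origin at the centre of its underside.
- resin_bottle: Dark brown bottle with a black cap, 68 mm diameter, 150 mm tall, loose, standing. Origin at the centre of its underside.
- jar: Amber jar with orange lid, 60 mm diameter, 70 mm tall, loose. Origin at the centre of its underside.
- scraper: Scraper lying flat, 200 mm long along its x (wooden handle towards -x, 18 mm high; steel blade 62 mm wide towards +x), loose. Origin at the joint of handle and blade, at its underside.
Things that resemble listed ones, but are neither listed nor needed, are in the scene too. What is meant by the bust is not green, pink or purple, and is the larger of those in its own colour.

How it is judged:
By the outcome, as a careful person would: the job done as asked, in the order asked, and still so for the second after the job is handed in, with the robot touching nothing.
It also fails if it takes over 61 s, if anything falls off the work surface, if the arm or the gripper's body presses on something with over 40 N, if the wrist force passes 120 N, or if a joint passes its speed limit or range.

## Working session

There is one attempt and no reset: what is moved stays moved. The work goes in short steps, Python scripts to look and compute and a tool call to move; the robot and the scene stay as the last step left them, time stands still between calls to the robot, and variables do not carry over. Pictures are saved under pics/ and viewed, at most 10 in all, crops included, and the job is handed in when it is done.

Besides the shell and the picture viewer there is one more tool, called after "Request:" as name(argument=value, ...) on one line, values as JSON. step_arm: Moves the arm, as the interface text tells. Its arguments: {"type":"object","properties":{"series":{"type":"array"},"squeeze":{"type":"number"}},"required":["series"]}

```bash
mkdir -p pics
cat > h.py <<'E'
import numpy as np, cv2
from cell import manip
def cam(n):
    i=manip.camera_info(n); f=200/np.tan(np.radians(i['fovy'])/2); return i,f
def shot(n):
    im,d=manip.camera(n); np.savez(f'{n}.npz',im=im,d=d); return im,d
E
python3 - <<'E'
from h import *
for n in('top','side'):
    im,d=shot(n); cv2.imwrite(f'pics/{n}0.png',im); print(manip.camera_info(n))
print(manip.read_state())
E
```

```text
{'fovy': 50.912693776323366, 'cx': 320.56698706643715, 'cy': 199.4009571076853, 'eye': array([457.7841706 , -61.57448541, 867.88641137]), 'orientation': array([-3.04402901,  0.01782762, -1.54723321])}
{'fovy': 50.94620189568347, 'cx': 315.64396517537256, 'cy': 199.67741633207567, 'eye': array([ 320.77723006, -538.7641901 ,  720.92329752]), 'orientation': array([-2.40520515,  0.01664545, -0.46452346])}
{'clock': 0.1, 'joints': array([-1.22558498e+00,  3.00420414e-01,  1.52151850e+00,  1.76412373e-06,
        1.32073652e+00, -6.66164695e-02]), 'qd': array([ 8.85766001e-04, -2.30921159e-04, -1.30504806e-03,  5.60978341e-05,
       -3.55705391e-04, -1.01644525e-03]), 'effort': array([ 8.91763120e-04, -5.32646120e+01, -3.53284550e+01,  7.09935394e-02,
        2.34411901e-02, -4.72169154e-05]), 'eef_pos': array([ 220.07191866, -503.81311732,  229.94060057]), 'eef_rot': array([-3.14051239e+00, -7.37828270e-05,  4.11827343e-01]), 'wrist_force': array([ 0.14626173,  0.53715377, -0.18194368]), 'moment': array([-0.03618964,  0.01238404, -0.01625917]), 'finger_force': 0.0, 'finger_gap': 93.88493113701232}
```

View pics/top0.png

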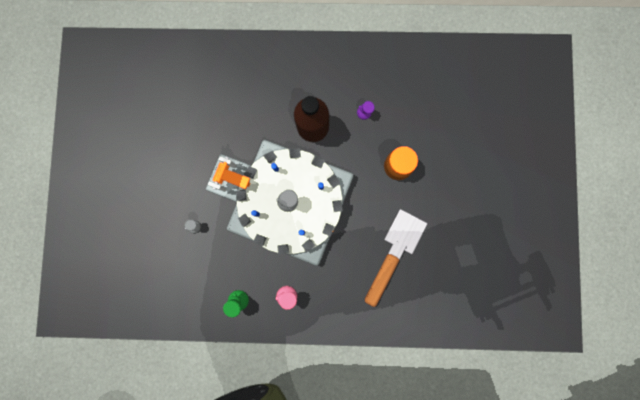

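View pics/side0.png

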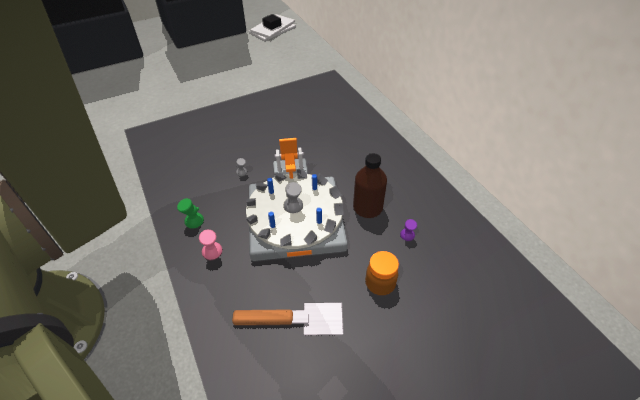

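The top view shows the wheel around (290,200), with the pawl at (232,176) pointing left, which is world +y. The blue pegs are at (275,167), (321,186), (302,232) and (255,213). There are two grey figures: the larger stands on the wheel at (288,200) and a small one on the table at (193,226). The larger one is the bust.

```bash
cat >> h.py <<'E'
from scipy.spatial.transform import Rotation as R
def ray(n,uv,z):
    i,f=cam(n); M=R.from_euler('xyz',i['orientation']).as_matrix()
    uv=np.atleast_2d(uv).astype(float)
    d=np.c_[(uv[:,0]-i['cx'])/f,(uv[:,1]-i['cy'])/f,np.ones(len(uv))]@M.T
    return i['eye']+d*((z-i['eye'][2])/d[:,2])[:,None]
def cloud(n,d):
    i,f=cam(n); M=R.from_euler('xyz',i['orientation']).as_matrix()
    v,u=np.mgrid[:400,:640]; P=np.stack([(u-i['cx'])/f*d,(v-i['cy'])/f*d,d],-1)
    return P@M.T+i['eye']
def blobs(m,a=5):
    n,l,s,c=cv2.connectedComponentsWithStats(m.astype(np.uint8)); return [(s[k,4],c[k],l==k) for k in range(1,n) if s[k,4]>=a]
E
python3 - <<'E'
from h import *
np.set_printoptions(precision=1,suppress=True)
for n in('top','side'):
    z=np.load(n+'.npz'); im,d=z['im'],z['d']; P=cloud(n,d); h=cv2.cvtColor(im,cv2.COLOR_BGR2HSV); H,S,V=h[...,0].astype(int),h[...,1],h[...,2]
    reg=(np.hypot(P[...,0]-460,P[...,1]+10)<200)&(d>0)
    print(n)
    for a,c,m in blobs((abs(H-112)<12)&(S>150)&(V>60)&reg):
        q=P[m]; t=q[q[:,2]>np.percentile(q[:,2],70)]; print('peg',a,c,t.mean(0), 'maxz',q[:,2].max())
    for a,c,m in blobs((abs(H-12)<8)&(S>150)&(V>120)&reg,20):
        q=P[m]; print('orange',a,c,q.mean(0),q.min(0),q.max(0)); t=q[q[:,2]>q[:,2].max()-8]; print('  top',t.mean(0),t.min(0),t.max(0))
    w=(P[...,2]>40)&(P[...,2]<52)&(S<50)&(V>170)&reg
    a,c,m=max(blobs(w),key=lambda b:b[0]); q=P[m]; print('wheel',a,np.median(q[:,2]),cv2.minEnclosingCircle(q[:,:2].astype(np.float32)))
im=np.load('top.npz')['im'];s=np.load('side.npz')['im']
cv2.imwrite('pics/c.png',np.hstack([cv2.resize(im[130:280,170:370],None,fx=2,fy=2),cv2.resize(s[125:275,220:400],None,fx=2,fy=2)]))
E
```

```text
top
peg 30 [274.4 166.9] [595.3  45.9  87.4] maxz 88.2120118927154
peg 22 [320.5 185.5] [561.5 -46.   87.5] maxz 88.7891755041793
peg 28 [255.  213.2] [507.2  77.6  86.1] maxz 86.80591108429724
peg 22 [301.2 232.2] [472.6 -12.   86.8] maxz 87.71176202078652
orange 363 [230.4 176.5] [573.1 124.3  89.1] [553.   91.5  45.4] [595.8 157.7 134.8]
  top [575.5 131.2 131.7] [558.4 123.4 128.3] [593.  140.2 134.8]
orange 664 [381.2 280. ] [ 382.2 -169.1   17.2] [ 332.6 -202.1    9.8] [ 431.9 -137.5   23. ]
  top [ 382.2 -169.7   17.6] [ 332.6 -202.1   15. ] [ 431.9 -139.2   23. ]
wheel 6562 45.87934156293272 ((534.271728515625, 17.629587173461914), 103.8912582397461)
side
peg 60 [314.4 181.5] [596.9  42.7  86.2] maxz 88.68752500706478
peg 66 [270.2 184.9] [506.6  76.8  87.1] maxz 89.48044221417513
peg 70 [319.  215.1] [562.2 -47.9  86.1] maxz 88.89128714227706
peg 66 [271.7 219.4] [472.6 -13.4  86.3] maxz 88.77872112486295
orange 484 [288.6 153.3] [574.7 126.2  95.2] [554.1  89.7  29.6] [596.5 148.4 135.1]
  top [576.1 129.7 131.7] [558.  122.9 127.3] [595.4 138.9 135.1]
orange 103 [299. 253.] [500.4 -78.6  17.9] [477.3 -87.9   6.6] [523.4 -69.6  25.2]
  top [500.8 -78.9  21.2] [477.6 -87.9  17.4] [523.4 -69.6  25.2]
orange 687 [262.6 316.1] [ 383.  -174.1   18.8] [ 332.1 -204.3   11.2] [ 433.5 -141.1   23.6]
  top [ 382.8 -173.7   19. ] [ 332.1 -204.3   15.6] [ 433.5 -141.1   23.6]
wheel 3443 47.297855181490945 ((534.4176635742188, 16.158100128173828), 103.46890258789062)
```

View pics/c.png

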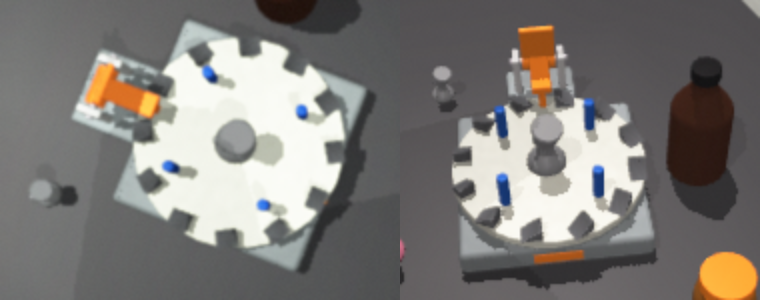

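The left crop is the top view and the right is the side view. The large grey bust stands at the wheel's centre and the small grey one is off the wheel by the pawl, so it's a decoy. The pawl is down. Measurements match the given sizes: centre (534.3, 16.2), base yaw about -0.344 rad, wheel radius 104 mm, peg tops at 86 to 88 mm, tab top at 132 mm and 121 mm from the axis.

Next I move above the wheel side of the tab with the jaw closed and the tool turned to yaw about 1.226.

Request:
step_arm(series=[21.75, 38.4, 0, 0.051, 1, 21.75, 38.4, 0, 0.051, 1, 21.75, 38.4, 0, 0.051, 1, 21.75, 38.4, 0, 0.051, 1, 21.75, 38.4, 0, 0.051, 1, 21.75, 38.4, 0, 0.051, 1, 21.75, 38.4, 0, 0.051, 1, 21.75, 38.4, 0, 0.051, 1, 21.75, 38.4, 0, 0.051, 1, 21.75, 38.4, 0, 0.051, 1, 21.75, 38.4, 0, 0.051, 1, 21.75, 38.4, 0, 0.051, 1, 21.75, 38.4, 0, 0.051, 1, 21.75, 38.4, 0, 0.051, 1, 21.75, 38.4, 0, 0.051, 1, 21.75, 38.4, 0, 0.051, 1, 0, 0, 0, 0, 1, 0, 0, 0, 0, 1], squeeze=20)

```text
clock: 2.35
eef_pos: [567.8, 110.0, 230.0]
eef_rot: [-3.141, 0.001, 1.228]
wrist_force: [0.6, 0.1, -0.3]
finger_gap: 0.2
finger_force: 0.0
```

Request:
step_arm(series=[0, 0, -25, 0, 1, 0, 0, -25, 0, 1, 0, 0, -20, 0, 1, 0, 0, -13, 0, 1, 0, 0, -10, 0, 1, 0, 0, 0, 0, 1])

```text
clock: 3.1
eef_pos: [568.0, 110.1, 137.2]
eef_rot: [-3.141, 0.0, 1.227]
wrist_force: [0.4, 0.3, 0.0]
finger_gap: 0.1
finger_force: 0.0
```

Run:
```python
from h import *
im,d=shot('side'); cv2.imwrite('pics/s1.png',cv2.resize(im[60:260,200:420],None,fx=2.7,fy=2.7))
s=manip.read_state();print(s['eef_pos'],s['wrist_force'],s['joints'])
```

```text
[568.24856309 110.23488487 137.77308469] [ 0.49421601 -0.17820622 -0.54987122] [ 1.28343741e-01  4.52351351e-01  1.53719146e+00 -1.27457133e-05
  1.15176953e+00  4.71623190e-01]
```

View pics/s1.png

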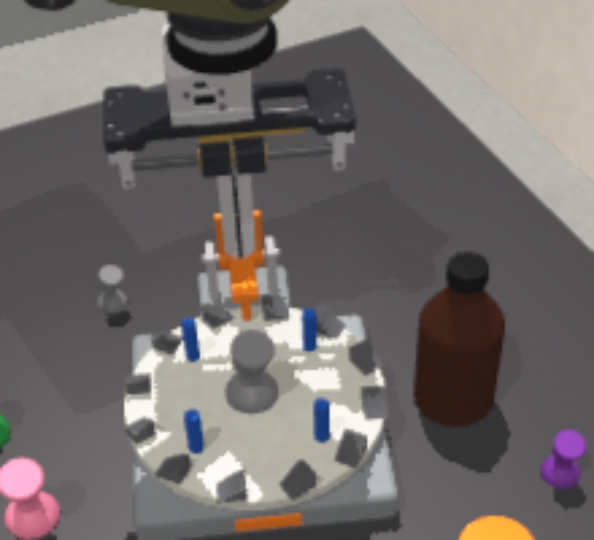

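The closed fingers stand centred in front of the tab, at crop (237,230), clear of everything else. I push the tab outward.

Request:
step_arm(series=[1.35, 3.77, 0, 0, 1, 1.35, 3.77, 0, 0, 1, 1.35, 3.77, 0, 0, 1, 1.35, 3.77, 0, 0, 1, 1.35, 3.77, 0, 0, 1, 1.35, 3.77, 0, 0, 1, 1.35, 3.77, 0, 0, 1, 1.35, 3.77, 0, 0, 1, 1.35, 3.77, 0, 0, 1, 1.35, 3.77, 0, 0, 1])

```text
clock: 4.4
eef_pos: [581.6, 148.2, 137.1]
eef_rot: [-3.141, 0.001, 1.228]
wrist_force: [0.0, -3.1, -0.9]
finger_gap: 0.2
finger_force: 1.7
```

Request:
step_arm(series=[1, 2.8, 0, 0, 1, 0, 0, 0, 0, 1, -2, -5.6, 0, 0, 1, -3, -8.5, 0, 0, 1, 0, 0, 20, 0, 1, 0, 0, 25, 0, 1, -18, -7.9, 0, 0, 1, -18, -7.9, 0, 0, 1, -18, -7.9, 0, 0, 1, -18, -7.9, 0, 0, 1, 0, 0, 0, 0, 1])

```text
clock: 5.78
eef_pos: [505.2, 104.6, 182.9]
eef_rot: [3.141, -0.0, 1.227]
wrist_force: [0.4, 0.9, -0.4]
finger_gap: 0.8
finger_force: 0.0
```

```bash
cat >> h.py <<'E'
C=np.array([534.3,16.2,0]); B=np.array([[.9415,-.337,0],[.337,.9415,0],[0,0,1]])
def loc(p): return (np.asarray(p)-C)@B.T
def meas():
    np.set_printoptions(precision=1,suppress=True)
    for n in('top','side'):
        im,d=shot(n); P=loc(cloud(n,d)); h=cv2.cvtColor(im,cv2.COLOR_BGR2HSV); H,S,V=h[...,0].astype(int),h[...,1],h[...,2]
        reg=(np.hypot(P[...,0],P[...,1])<190)&(d>0)
        for a,c,m in blobs((abs(H-112)<12)&(S>150)&(V>40)&reg):
            q=P[m]; t=q[q[:,2]>np.percentile(q[:,2],70)].mean(0); print(n,'peg',t,'ang',np.degrees(np.arctan2(t[1],t[0])),'r',np.hypot(*t[:2]))
        m=(abs(H-12)<8)&(S>150)&(V>100)&reg&(P[...,1]>50)&(abs(P[...,0])<25); q=P[m]
        if len(q)>9:
            t=q[q[:,2]>q[:,2].max()-6]; print(n,'tabtop',t.mean(0),'min',q.min(0))
    s=manip.read_state();print(s['clock'],loc(s['eef_pos']),s['wrist_force'])
E
python3 -c "
from h import *
meas()"
```

```text
top peg [47.9 47.  87. ] ang 44.45892969920216 r 67.10204621535816
top peg [ 45.7 -47.8  87.3] ang -46.282621433167456 r 66.07415026996934
top peg [-46.8  48.5  86.9] ang 133.95198916623912 r 67.40976139912958
top peg [-50.4 -46.7  87.5] ang -137.22144503714168 r 68.72004654691168
top tabtop [ -5.   57.2 296.3] min [-16.   50.3  84.1]
side peg [49.9 45.9 86.4] ang 42.60280862563755 r 67.76306255662693
side peg [-46.1  47.7  86.6] ang 134.0194186155975 r 66.35951777837383
side peg [ 47.8 -50.8  86.1] ang -46.77173674030093 r 69.77986112164282
side peg [-48.1 -49.1  86.4] ang -134.38814903387208 r 68.7278825553468
side tabtop [-13.8  54.  284.8] min [-21.7  52.2  63.4]
5.875 [-56.5  74.2 182.8] [ 0.6  0.5 -0.7]
```

```bash
sed -i 's/&(abs(P\[...,0\])<25); q/\&(abs(P[...,0])<25)\&(P[...,2]<142)\&(P[...,1]>100); q/' h.py
python3 - <<'E'
from h import *
np.set_printoptions(precision=1,suppress=True)
for n in('top','side'):
    z=np.load(n+'.npz');im,d=z['im'],z['d'];P=loc(cloud(n,d));h=cv2.cvtColor(im,cv2.COLOR_BGR2HSV); H,S,V=h[...,0].astype(int),h[...,1],h[...,2]
    m=(abs(H-12)<8)&(S>150)&(V>80)&(P[...,1]>70)&(P[...,1]<190)&(abs(P[...,0])<25)&(P[...,2]<142);q=P[m]
    t=q[q[:,2]>q[:,2].max()-6]; print(n,len(q),t.mean(0)); t=q[q[:,1]<115]; print('arm',t.mean(0) if len(t) else None,q.min(0))
E
```

```text
top 31 [ -0.8  96.8 105.7]
arm [ 1.7 97.  99.9] [-10.   84.3  84.1]
side 545 [  0.5 158.8 131.7]
arm [  0.5  95.4 103.5] [-17.3  82.8  63.4]
```

The tab top is at local y 158.8, so the pawl is at about 0.6 and well clear. I descend behind peg b and push.

Request:
step_arm(series=[0, 0, -25, 0, 1, 0, 0, -25, 0, 1, 0, 0, -20, 0, 1, 0, 0, -13, 0, 1, 0, 0, -8, 0, 1, 0, 0, 0, 0, 1, -1.35, -3.77, 0, 0, 1, -1.35, -3.77, 0, 0, 1, -1.72, -3.63, 0, 0, 1, -1.72, -3.63, 0, 0, 1, -1.72, -3.63, 0, 0, 1, -1.72, -3.63, 0, 0, 1, -1.72, -3.63, 0, 0, 1, -1.72, -3.63, 0, 0, 1, -1.72, -3.63, 0, 0, 1, 0, 0, 0, 0, 1])

```text
clock: 7.88
eef_pos: [490.9, 71.9, 91.7]
eef_rot: [3.141, -0.0, 1.228]
wrist_force: [0.3, 0.1, 0.7]
finger_gap: 0.3
finger_force: 0.0
```

```bash
python3 -c "
from h import *
meas()"
```

```text
top peg [ 63.3 -20.8  87.2] ang -18.22030580190924 r 66.60405484308002
top peg [-22.1 -64.5  87.2] ang -108.87795774709338 r 68.2002321675503
top tabtop [  1.1 160.  131. ] min [-17.9 100.2  30.8]
side peg [21.2 63.2 87. ] ang 71.45045374108894 r 66.70183165928245
side peg [-63.5  18.8  86. ] ang 163.4862810648245 r 66.25879897058168
side peg [ 65.  -23.1  85.8] ang -19.528893663606127 r 68.95480562207989
side peg [-19.8 -67.   86. ] ang -106.4492359094208 r 69.90141869601561
side tabtop [ -8.2 159.4 133.1] min [-17.2 100.8  78.7]
7.975 [-59.5  38.   91.7] [-0.5 -0.  -0. ]
```

Request:
step_arm(series=[-0.34, -0.94, 0, 0, 1, -0.34, -0.94, 0, 0, 1, 0, 0, 0, 0, 1])

```text
clock: 8.35
eef_pos: [490.2, 70.4, 91.5]
eef_rot: [3.142, -0.0, 1.228]
wrist_force: [0.3, 1.7, 0.2]
finger_gap: 0.7
finger_force: 1.0
```

```bash
python3 -c "
from h import *
meas()"
```

```text
top peg [ 63.2 -20.   87.5] ang -17.590395974528747 r 66.24770326010989
top peg [-18.8 -64.6  87.8] ang -106.18969095988541 r 67.27104053599497
top tabtop [  0.4 160.  131.1] min [-17.9 100.   30.1]
side peg [19.6 63.8 86.5] ang 72.89655716723462 r 66.73256950469978
side peg [-64.2  18.   86.2] ang 164.3485520397424 r 66.66362467739035
side peg [ 65.1 -21.7  86.1] ang -18.436407024047462 r 68.63502954321041
side peg [-18.3 -67.3  85.9] ang -105.19588124826655 r 69.77743676374526
side tabtop [ -8.2 159.1 132.2] min [-17.3 100.4  76.4]
8.45 [-59.7  36.2  91.5] [-0.7  2.6  1.6]
```

The wheel has turned about 29.6°, well within tolerance. I back off, lift, and go round to the outer side of the tab.

Request:
step_arm(series=[1.3, 3.8, 0, 0, 1, 1.3, 3.8, 0, 0, 1, 0, 0, 25, 0, 1, 0, 0, 35, 0, 1, 0, 0, 34, 0, 1, 17.4, 18.9, 0, 0, 1, 17.4, 18.9, 0, 0, 1, 17.4, 18.9, 0, 0, 1, 17.4, 18.9, 0, 0, 1, 17.4, 18.9, 0, 0, 1, 17.4, 18.9, 0, 0, 1, 0, 0, 0, 0, 1, 0, 0, -25, 0, 1, 0, 0, -25, 0, 1, 0, 0, 0, 0, 1])

```text
clock: 10.32
eef_pos: [596.1, 190.7, 133.9]
eef_rot: [-3.139, 0.002, 1.228]
wrist_force: [0.4, 0.6, 0.2]
finger_gap: 0.6
finger_force: 0.0
```

Run:
```python
from h import *
s=manip.read_state();print(loc(s['eef_pos']),s['wrist_force'])
im,d=shot('side'); cv2.imwrite('pics/s2.png',cv2.resize(im[60:260,200:420],None,fx=2.7,fy=2.7))
```

```text
[ -0.6408048  185.14902053 133.86340756] [0.37563343 0.63288467 0.18387784]
```

View pics/s2.png

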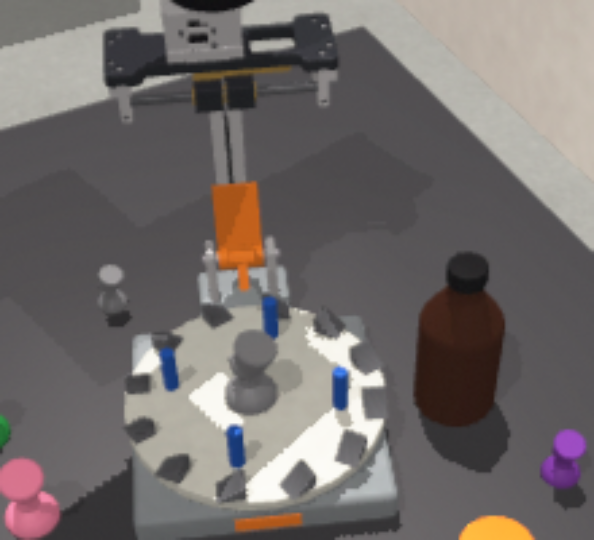

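The fingers are behind the raised tab (tab at crop (237,215)), and the bust is upright at (252,370). I push the tab towards the wheel.

Request:
step_arm(series=[-1.35, -3.77, 0, 0, 1, -1.35, -3.77, 0, 0, 1, -1.35, -3.77, 0, 0, 1, -1.35, -3.77, 0, 0, 1, -1.35, -3.77, 0, 0, 1, -1.35, -3.77, 0, 0, 1, -1.35, -3.77, 0, 0, 1, -1.35, -3.77, 0, 0, 1, -1.35, -3.77, 0, 0, 1, 0, 0, 0, 0, 1])

```text
clock: 11.62
eef_pos: [584.9, 157.1, 135.4]
eef_rot: [-3.141, 0.0, 1.228]
wrist_force: [-0.0, 0.3, 0.4]
finger_gap: 0.5
finger_force: 0.3
```

Request:
step_arm(series=[-0.7, -1.9, 0, 0, 1, -0.7, -1.9, 0, 0, 1, 0, 0, 0, 0, 1])

```text
clock: 12.0
eef_pos: [583.6, 153.5, 135.3]
eef_rot: [-3.141, 0.0, 1.228]
wrist_force: [1.7, 1.8, -0.4]
finger_gap: 0.5
finger_force: 0.9
```

Local y is about 146. I continue in small steps and watch the force.

Request:
step_arm(series=[-0.5, -1.4, 0, 0, 1, -0.5, -1.4, 0, 0, 1, 0, 0, 0, 0, 1])

```text
clock: 12.38
eef_pos: [582.6, 150.7, 135.4]
eef_rot: [-3.141, 0.0, 1.228]
wrist_force: [0.8, 2.8, -1.0]
finger_gap: 0.5
finger_force: 0.9
```

Request:
step_arm(series=[-0.5, -1.4, 0, 0, 1, 0, 0, 0, 0, 1])

```text
clock: 12.62
eef_pos: [582.1, 149.3, 135.4]
eef_rot: [-3.142, 0.0, 1.228]
wrist_force: [-0.0, 2.6, -1.4]
finger_gap: 0.3
finger_force: 1.0
```

```bash
python3 -c "
from h import *
meas()"
```

```text
top peg [ 64.6 -18.9  86.8] ang -16.28430871283675 r 67.26914740442754
top peg [18.  63.7 87.6] ang 74.25908731583459 r 66.22425984461005
top peg [-19.1 -63.7  87.3] ang -106.66375205578537 r 66.50473867170905
top peg [-64.5  20.5  87.1] ang 162.3679405748632 r 67.66829215367017
top tabtop [ -0.7 122.3 131.6] min [-18.4 100.2  73. ]
side peg [19.6 63.7 86. ] ang 72.89233042947386 r 66.59669136697065
side peg [-64.1  17.6  86.2] ang 164.644635370399 r 66.51931715591961
side peg [ 65.1 -21.1  85.8] ang -17.90904300367391 r 68.46364238689478
side peg [-18.3 -67.3  86.4] ang -105.18547716892928 r 69.6984198090018
side tabtop [  1.1 121.2 132. ] min [-17.6 100.3  62.9]
12.725 [  0.2 141.5 135.5] [-0.2  2.1 -0.1]
```

Request:
step_arm(series=[-0.5, -1.4, 0, 0, 1, 0, 0, 0, 0, 1])

```text
clock: 12.98
eef_pos: [581.8, 148.6, 135.5]
eef_rot: [3.141, -0.001, 1.228]
wrist_force: [2.8, 7.7, -2.6]
finger_gap: -0.1
finger_force: 3.4
```

Request:
step_arm(series=[-0.35, -0.95, 0, 0, 1, 0, 0, 0, 0, 1])

```text
clock: 13.22
eef_pos: [581.7, 148.3, 135.5]
eef_rot: [3.141, -0.003, 1.228]
wrist_force: [5.0, 11.6, -4.5]
finger_gap: 0.1
finger_force: 5.4
```

The force climbs to 12.6 N with the tool held, so the pawl is at its bottom stop. I retreat and check.

Request:
step_arm(series=[1.35, 3.77, 0, 0, 1, 4, 11, 0, 0, 1, 10, 28, 0, 0, 1, 0, 0, 30, 0, 1, 0, 0, 50, 0, 1, 0, 30, 20, 0, 1, 0, 0, 0, 0, 1, 0, 0, 0, 0, 1])

```text
clock: 14.22
eef_pos: [596.4, 219.5, 234.2]
eef_rot: [-3.14, 0.001, 1.228]
wrist_force: [0.1, 0.2, 0.0]
finger_gap: 0.6
finger_force: 0.0
```

Run:
```python
from h import *
meas()
im=np.load('top.npz')['im'];s=np.load('side.npz')['im']
cv2.imwrite('pics/e.png',np.hstack([cv2.resize(im[80:280,160:440],None,fx=1.4,fy=1.4),cv2.resize(s[120:320,190:440],None,fx=1.4,fy=1.4)]))
```

```text
top peg [ 64.2 -17.7  86.7] ang -15.438805497600482 r 66.63332283526998
top peg [18.2 65.1 86.5] ang 74.33523177513804 r 67.57127585474802
top peg [-20.2 -65.1  87.6] ang -107.22236279440074 r 68.20807592579996
top peg [-65.2  19.2  87. ] ang 163.5980830468884 r 68.00421877086781
top tabtop [ -0.4 121.9 131.7] min [-18.4 100.3  70.8]
side peg [19.2 63.3 86.4] ang 73.10421910550541 r 66.16167641557716
side peg [-64.1  17.6  86.3] ang 164.68798483901048 r 66.49879883281822
side peg [ 64.9 -21.6  86.7] ang -18.400224495685123 r 68.38094538884765
side peg [-18.1 -67.6  85.8] ang -105.00660037657293 r 69.9598631503092
side tabtop [  1.1 120.7 132. ] min [-17.6 100.2  33.1]
14.325 [ -9.8 212.  234.2] [-0.2  0.2 -0.2]
```

View pics/e.png

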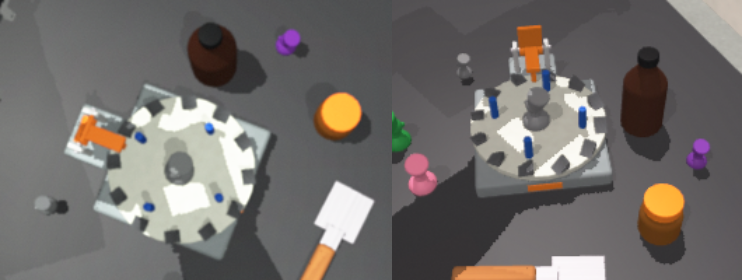

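The pawl is down in the new notch: the tab top is back at its start position (left crop (95,133)), the wheel has turned about 30°, and the bust is upright at (180,167). The bottle, jar and scraper are where they were.

```bash
python3 -c "
from cell import manip
print(manip.sign_off())"
```

```text
the job is handed in; nothing more can be done
None
```

I turned the wheel back one notch (about 30° counter-clockwise, checked on camera) and pushed the pawl fully down in the new notch; the bust is still standing, nothing else moved, and the job is handed in at about 14 s.

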